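# Bolt the blade chest shut

### The arm

A 7-joint arm with a two-finger parallel gripper is mounted at the origin on the work surface. World frame = base frame: x ahead of the robot, y to its left, z up, the work surface at z = 0. Lengths are in m, angles in rad, forces in N, time in s.
With the tool pointing down it reaches from about 0.425 to 1.025 m from the base axis. Payload 9.4 kg.
Tool frame: the origin (TCP) lies on the centre line of the jaws, within the pads' length; the fingertips stand 14 mm ahead of it and the grasp point (between the pads) lies 5 mm behind it; z points along the fingers, x is the direction in which the jaws open and shut, and the axes are right-handed (so a half turn about z gives the same grasp; the last joint's range is limited). The gripper opens to 93 mm and grips with 3 to 60 N. Pads are 15 mm wide; open, the fingers measure 128 mm over their backs; the gripper's body (75 mm by 188 mm) begins 65 mm behind the grasp point.
Start: joints at [1.163, 0.599, -0.003, 1.599, 0.002, 0.943, -0.08], TCP at [0.235, -0.686, 0.233] pointing down, gripper open.
Joint ranges: [-2.57, 2.57], [-0.35, 1.97], [-1.29, 1.29], [0.11, 2.56], [-1.05, 4.19], [0.11, 1.86], [-2.63, 2.63]. Speed limits (rad/s): [2.22, 2.22, 3.01, 3.01, 3.14, 3.14, 3.14].

### API

Orientations are given as a rotation vector (axis times angle).
In Python, from rig import env gives the robot as it stands.
- The arm moves only by the shell command python3 -m crank 'ROWS' [OPENING] [FORCE]. ROWS is JSON, a list of rows, each an object with "dp": the shift along the tool's x, y, z in cm, a list of three; "turn": the turn, a rotation vector about the tool's x, y, z in rad, a list of three. A call has exactly 5 rows; each row shifts and turns the commanded pose from where the row before left it, along the tool's axes as they then stand; what a row does not reach is not made up. A row lasts 1/12 s, in which the tool goes at most 41.7 mm and 7.16 degrees, less where a joint would pass 70% of its speed; a pose out of reach is approached as far as the arm can. A call is refused whole if a number of a shift passes 4.17 or a number of a turn 0.125, either way. A call with a gripper value outside its range is refused whole. OPENING is the opening in per cent of the stroke, from 0 (shut) to 100 (fully open), set as the call begins (- or left out, the last holds). The fingers move at their own pace and stop on an object; FORCE is the grip in N (left out, the last holds). Time passes only in rows, so rows that do not move let the fingers close, or fill a call up. It gives the time, the measured TCP pose, the force and the opening at its end, in the units of the state.
- env.read_state(): the state, without advancing time (a new reading comes with each control period).
- env.camera(name): name is "scene" or "top"; returns (picture, depth): 400x640x3 uint8, blue, green, red; 400x640 float32, m along the optical axis (not along the pixel's ray), 0 where there is no reading.
- env.camera_info(name): a dict with "K" (3x3 intrinsics, pixels), "dist_coeffs" ([k1, k2, p1, p2, k3] as OpenCV has them; the pictures are not rectified), "position" and "attitude" of the camera in the world. Camera axes: x right, y up, looking along -z (the intrinsics and any distortion apply to the point x, -y, -z); pixel columns grow to the right and rows downward; lengths in m; the calibration is good to about 2 mm. A picture is of the moment at which its call begins. camera_info takes no time and is no camera call.
- env.sign_off(): hands the job in, once; it reports no verdict.
Trained networks look in the newest picture that a camera, given by its name, has taken for a name from the list of things; names that differ only in an ending like _2 or _b are one class to them, and where a whole thing is asked for, a point or a joint stands for the part that bears it (a point fixed in the world has none). Each returns a list of dicts, best first, with "conf" (0 to 1); they miss things now and then, are a little off and sometimes report something else, mostly with a low value. They report only what shows in the picture. A call takes as long as a camera call.
- env.spot_in(query, camera): "location" ([column, row] as shares, 0 to 1, of the picture: columns of its width, rows of its height, amid what is visible of it).
- env.regions_of(query, camera): "pixels" (400x640 bool, what is visible of it) and "location" ([column, row] as shares, 0 to 1, of the picture: columns of its width, rows of its height, amid what is visible of it).
The state is a dict: "t": time; "q": joint angles; "joint_velocities": joint speeds; "joint_efforts": joint torques, N m; "tcp_pos": TCP position; "orientation": TCP orientation; "wrist_force": force on the tool from outside, world axes, zero at the start; "torque": the same for the moment, N m; "grip_width": opening from 0.0 (shut) to 1.0 (fully open).
Only numpy, scipy, OpenCV 4.12 (cv2) and the standard library are available. Lean on these libraries where they do the work, as an engineer would, in place of code of your own. Each camera call takes 0.05 s, during which the arm holds its last target.

### The job

Lock the hatch of the blade chest with its barrel bolt: lift the bolt's ball handle out of the rear notch, slide the bolt through the keeper on the hatch until it is fully home, and drop the handle right down into the front notch, then let go. Work by feel and never force the handle against the barrel, and leave the other things on the bench and the chest where they are.

Things in the scene. Friction and masses are not known exactly. Their poses are not given: they have to be found in the camera images.
- chest: Plywood chest fixed to the bench, 260 (x) x 440 (y) x 112 mm high; origin under its centre, z up. Its top is a fixed deck up to y = +20 mm, then a framed clear hatch hinged at the +y end. A steel barrel bolt lies on the deck at x = 0, along y; it shoots to +y into a keeper on the hatch. The chest's -x side faces the robot at yaw 0.
- knob (a point): Centre of the bolt's steel ball knob, 18 mm across, on a round stub 6.5 mm thick. It stands 42 mm from the bolt's axis, on the chest's -x side. Down in a notch it is 25 mm above the deck with free deck below and around it (25 mm or more beside it along the bolt). Pinch it along the bolt's line: the ball can turn between the pads.
- barrel_axis (a point): Point on the bolt's axis, 16 mm above the deck, at the middle of the rear notch. y = along the bolt, towards the keeper; x = away from the knob; z up. The barrel round it is 26 mm across, its front guide 30 mm. The slot is on top; on the -x side a rib between the two notches keeps the handle up. A push on the knob bears 4 to 5 times as hard on the rib.
- bolt (a joint): Travel of the bolt along chest +y, m: 0 at the middle of the rear notch (9 mm wide), play +-1.2 mm. The front guide is screwed on through slotted holes, so the end stop lies anywhere from 36 to 60 mm: find it by feel. The nose wedges the hatch down between about 23 and 34 mm, which takes 5 to 9 N; elsewhere it runs at 2 to 4 N, up to the stop.
- handle (a joint): Turn of the handle about the bolt's axis, rad: 0 = down in a notch (stub 12 deg above level, to chest -x), growing as the knob is lifted up and over towards the barrel; stop at 1.05. Clear of the rib above 0.65. Stiff: it stays where it is left. It goes down at the front only within 2.5 mm of the end stop, elsewhere it lands on the rib. Over 25 N between handle and barrel counts as forced.
- lid (a joint): Opening of the hatch, rad: 0 = flush with the deck. Its rubber seal holds it about 0.018 up (3.5 mm at the keeper) until the bolt's tapered nose has drawn it down (under 0.006).
- square: Bystander on the deck: try square, 90 mm dark wood stock with a 60 mm steel blade; origin under the stock's middle.
- offcut: Bystander on the deck beyond the bolt: plywood offcut, 50 x 70 x 6 mm; origin under its centre.
- sander: Bystander on the deck: cork sanding block, 60 x 90 x 22 mm; origin under its centre.
- glue: Bystander on the bench: white glue bottle with a red cap, 54 mm across, 150 mm tall; origin under its centre.
- driver: Bystander on the bench: screwdriver with a black handle, 190 mm long, lying; origin under its middle.
- tape: Bystander on the bench: roll of paper tape lying flat, 90 mm across, 22 mm high; origin under its centre.
- screwbox: Bystander on the bench: grey divided screw box, 110 x 160 x 50 mm; origin under its centre.
- spanner: Bystander on the bench: steel spanner, 160 mm long, lying; origin under its middle.

How it is judged:
By the outcome, as a careful person would: the job done as asked, in the order asked, and still so for the second after the job is handed in, with the robot touching nothing.
It also fails if it takes over 53 s, if anything falls off the work surface, if the arm or the gripper's body presses on something with over 40 N, if the wrist force passes 120 N, or if a joint passes its speed limit or range.

## Working session

There is one attempt and no reset: what is moved stays moved. The work goes in short steps, Python scripts to look and compute and a shell command to move; the robot and the scene stay as the last step left them, time stands still between calls to the robot, and variables do not carry over. Pictures are saved under pics/ and viewed, and the job is handed in when it is done.

```bash
ls; mkdir -p pics; python3 - <<'E'
from rig import env
import cv2,numpy as np
print(env.read_state())
for n in ("scene","top"):
    im,d=env.camera(n); cv2.imwrite(f"pics/{n}0.png",im); np.save(f"pics/{n}0.npy",d)
    print(n,env.camera_info(n))
    for q in ("knob","barrel_axis","chest"):
        r=env.spot_in(q,n); print(q,[(x['conf'],np.array(x['location'])*[640,400]) for x in r[:3]])
E
```

```text
pics
{'t': 0.0, 'q': array([ 1.16329354,  0.60012264, -0.00252903,  1.60008968,  0.00181051,
        0.94290032, -0.07979061]), 'joint_velocities': array([-0.00150329,  0.00115867, -0.00038231, -0.00108826,  0.00010554,
        0.00067468,  0.00015669]), 'joint_efforts': array([-3.21212701e-04, -7.65055919e+01,  1.49718650e+00, -2.52346838e+01,
       -5.24212816e-02,  1.68972008e-02,  1.25256656e-04]), 'tcp_pos': array([ 0.235312  , -0.68527868,  0.23177631]), 'orientation': array([-2.55632611e+00,  1.82485160e+00,  2.07265541e-03]), 'wrist_force': array([-0.41155339,  0.03809701, -0.32674496]), 'torque': array([-0.02159905, -0.0424006 ,  0.02165066]), 'grip_width': 1.0014339689077165}
scene {'K': array([[381.8641467 ,   0.        , 325.98217166],
       [  0.        , 381.8641467 , 200.67446738],
       [  0.        ,   0.        ,   1.        ]]), 'dist_coeffs': array([-0.03577991,  0.        ,  0.        ,  0.        ,  0.        ]), 'position': array([ 1.32104055, -0.10745439,  1.09835489]), 'attitude': array([0.5533539 , 0.49857152, 1.34463852])}
knob [(0.5, array([291.328, 221.2  ])), (0.29, array([181.376, 222.8  ]))]
barrel_axis [(0.88, array([344.704, 218.32 ])), (0.45, array([180.928, 225.68 ]))]
chest [(0.89, array([344.512, 221.6  ])), (0.66, array([439.296, 162.48 ]))]
top {'K': array([[400.88987859,   0.        , 314.91665697],
       [  0.        , 400.88987859, 195.91340642],
       [  0.        ,   0.        ,   1.        ]]), 'dist_coeffs': array([0.03203837, 0.        , 0.        , 0.        , 0.        ]), 'position': array([0.39405809, 0.00700399, 1.26893755]), 'attitude': array([ 0.07519068, -0.07189418, -1.59569292])}
knob [(0.44, array([324.288, 193.32 ]))]
barrel_axis [(0.96, array([292.416, 176.48 ]))]
chest [(0.79, array([292.672, 177.32 ]))]
```

View pics/scene0.png

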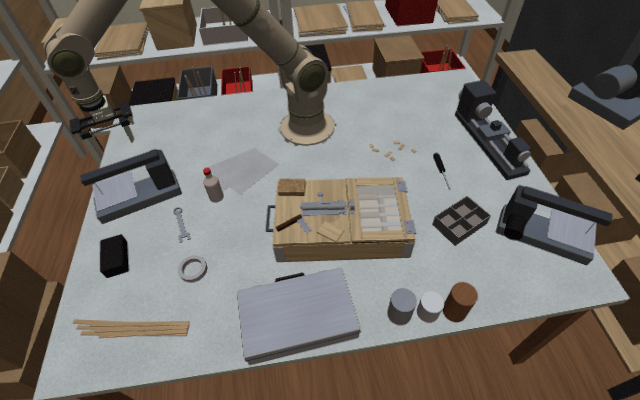

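View pics/top0.png

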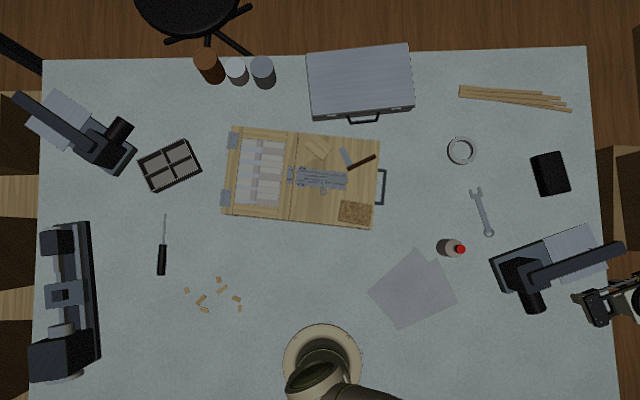

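```bash
python3 - <<'E'
import cv2
a=cv2.imread('pics/top0.png')[120:250,230:400]; cv2.imwrite('pics/topc.png',cv2.resize(a,None,fx=4.5,fy=4.5,interpolation=cv2.INTER_CUBIC))
a=cv2.imread('pics/scene0.png')[150:280,240:410]; cv2.imwrite('pics/scenec.png',cv2.resize(a,None,fx=4.5,fy=4.5,interpolation=cv2.INTER_CUBIC))
E
```

```text
(no output)
```

View pics/topc.png

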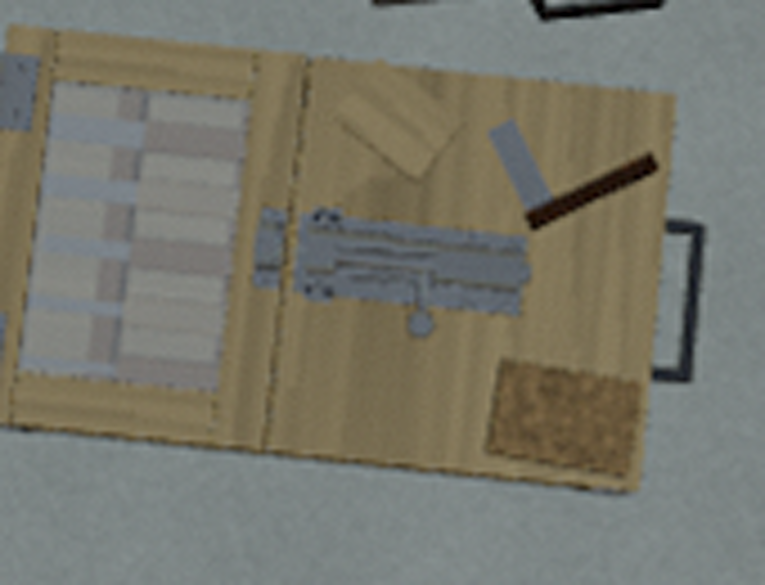

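View pics/scenec.png

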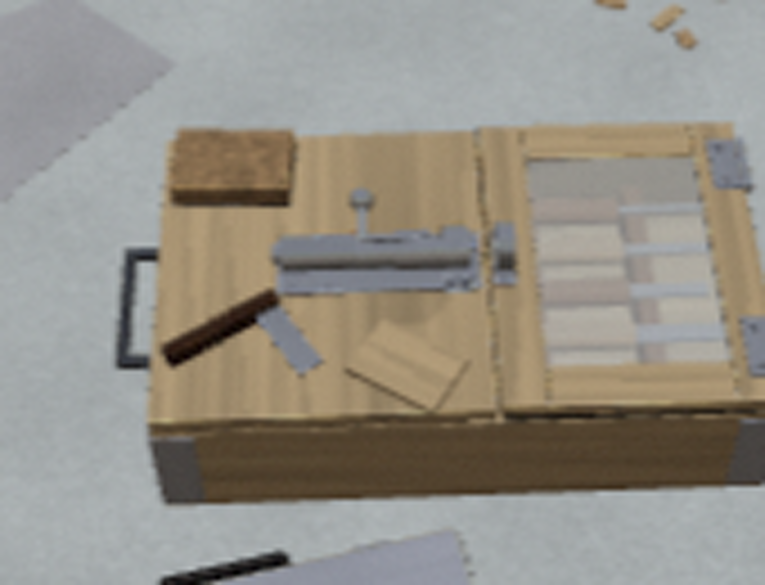

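The views show the knob at top (323,192) and scene (320,194). The bolt points along image-left in top, towards the robot's left. Next I localise it.

```bash
cat > h.py <<'E'
import numpy as np,cv2
from scipy.spatial.transform import Rotation as R
from rig import env
def ray(n,px):
    c=env.camera_info(n); p=cv2.undistortPoints(np.array([[px]],float),c['K'],c['dist_coeffs'])[0,0]
    d=R.from_rotvec(c['attitude']).apply([p[0],-p[1],-1]); return np.array(c['position']),d
def onz(n,px,z):
    o,d=ray(n,px); return o+d*(z-o[2])/d[2]
def tri(p1,p2):
    o1,d1=ray('scene',p1);o2,d2=ray('top',p2)
    A=np.stack([d1,-d2],1); s=np.linalg.lstsq(A,o2-o1,rcond=None)[0]
    a=o1+s[0]*d1;b=o2+s[1]*d2; return (a+b)/2,a-b
E
python3 - <<'E'
from h import *
k1=np.array([361,198])/4.5+[240,150]-0.4; k2=np.array([420,323])/4.5+[230,120]-.4
print('tri',tri(k1,k2)); print(onz('scene',k1,.137),onz('top',k2,.137))
def T(x,y): return onz('top',np.array([x,y])/4.5+[230,120]-.4,.112)
def S(x,y): return onz('scene',np.array([x,y])/4.5+[240,150]-.4,.112)
c=dict(a=T(676,93),b=T(637,490),g1=T(307,58),g2=T(265,452),tl=T(8,27))
sc=dict(a=S(150,424),b=S(168,134),g1=S(497,414),g2=S(478,130))
for k in c: print(k,c[k])
for k in sc: print('s',k,sc[k])
def yaw(v): return np.degrees(np.arctan2(v[1],v[0]))
print(yaw(c['a']-c['b']),yaw(c['g1']-c['g2']),yaw(c['g1']-c['a'])-90,yaw(c['tl']-c['a'])-90,yaw(c['g2']-c['b'])-90)
print(yaw(sc['a']-sc['b']),yaw(sc['g1']-sc['g2']),yaw(sc['g1']-sc['a'])-90,yaw(sc['g2']-sc['b'])-90)
d=np.load('pics/top0.npy');
for p in ((323,192),(322,191),(324,192),(323,191),(330,185)): print(d[p[1],p[0]])
E
```

```text
tri (array([ 0.5115598 , -0.01591999,  0.14331322]), array([-2.28200757e-04, -1.89989803e-03,  1.32444799e-05]))
[ 0.50608829 -0.0162705   0.137     ] [ 0.51233287 -0.01509315  0.137     ]
a [ 0.66108245 -0.18640369  0.112     ]
b [ 0.40412831 -0.15105781  0.112     ]
g1 [0.69088216 0.05338286 0.112     ]
g2 [0.43451861 0.08597492 0.112     ]
tl [0.71649872 0.24828855 0.112     ]
s a [ 0.65988502 -0.18592527  0.112     ]
s b [ 0.39342743 -0.15270291  0.112     ]
s g1 [0.6924553  0.04866675 0.112     ]
s g2 [0.43212091 0.08620551 0.112     ]
-7.832290713341888 -7.245269515229828 -7.084168122603515 -7.265102300605008 -7.306113031766486
-7.107054082538906 -8.205175720084325 -7.904301523787353 -9.19970987225868
1.1252673
1.1310369
1.1323534
1.1300106
1.165819
```

```bash
cat >> h.py <<'E'
yaw=np.radians(-7.4)
Rc=np.array([[np.cos(yaw),-np.sin(yaw),0],[np.sin(yaw),np.cos(yaw),0],[0,0,1]])
K0=np.array([.510,-.0155,.137])
A0=K0+Rc@np.array([.0411,0,-.0087])
def Rt(sgn):  # tool z down, tool x = sgn*chest y
    x=Rc[:,1]*sgn; z=np.array([0,0,-1.]); return np.stack([x,np.cross(z,x),z],1)
def rem(target,sgn):
    s=env.read_state(); T=R.from_rotvec(s['orientation']).as_matrix()
    dp=T.T@(np.array(target)-s['tcp_pos'])*100
    tr=R.from_matrix(T.T@Rt(sgn)).as_rotvec()
    return dp,tr
def st():
    s=env.read_state(); f=Rc.T@s['wrist_force']; c=Rc.T@(s['tcp_pos']-A0)*1000
    print('t%.2f chest-frame from axis mm'%s['t'],c.round(2),'F chest',f.round(2),'grip',round(s['grip_width']*93,2),'M',(Rc.T@s['torque']).round(2)); return s
E
python3 - <<'E'
from h import *
np.set_printoptions(suppress=True,precision=3)
s=st(); print(R.from_rotvec(s['orientation']).as_matrix())
for g in (1,-1): print(rem(K0+[0,0,.10],g))
E
```

```text
t0.40 chest-frame from axis mm [-227.05 -699.89  104.18] F chest [-0.81 -0.49 -0.21] grip 92.75 M [ 0.01 -0.01 -0.01]
[[ 0.325 -0.946 -0.   ]
 [-0.946 -0.325  0.   ]
 [-0.     0.    -1.   ]]
(array([-54.459, -47.734,  -0.441]), array([-0.   ,  0.   , -2.682]))
(array([-54.459, -47.734,  -0.441]), array([0.  , 0.  , 0.46]))
```

```bash
python3 -m crank '[{"dp":[0,0,-0.6],"turn":[0,0,0.092]},{"dp":[0,0,-0.6],"turn":[0,0,0.092]},{"dp":[0,0,-0.6],"turn":[0,0,0.092]},{"dp":[0,0,-0.6],"turn":[0,0,0.092]},{"dp":[0,0,-0.6],"turn":[0,0,0.092]}]' 43 5; python3 - <<'E'
from h import *
np.set_printoptions(suppress=True,precision=3)
st(); print(rem(K0+[0,0,.10],-1))
E
```

```text
t: 0.82
tcp_pos: [0.2355, -0.6857, 0.2629]
orientation: [-2.068, 2.365, -0.0]
wrist_force: [-0.8, -0.2, 0.6]
grip_width: 0.689
t0.82 chest-frame from axis mm [-227.01 -699.92  134.62] F chest [-0.76 -0.34  0.58] grip 64.11 M [0.01 0.   0.02]
(array([-70.076, -18.274,   2.595]), array([-0.   ,  0.   , -0.005]))
```

```bash
for i in 1; do python3 -m crank '[{"dp":[-3.5,-0.9,0],"turn":[0,0,0]},{"dp":[-3.5,-0.9,0],"turn":[0,0,0]},{"dp":[-3.5,-0.9,0],"turn":[0,0,0]},{"dp":[-3.5,-0.9,0],"turn":[0,0,0]},{"dp":[-3.5,-0.9,0],"turn":[0,0,0]}]'; python3 -m crank '[{"dp":[-3.5,-0.9,0],"turn":[0,0,0]},{"dp":[-3.5,-0.9,0],"turn":[0,0,0]},{"dp":[-3.5,-0.9,0],"turn":[0,0,0]},{"dp":[-3.5,-0.9,0],"turn":[0,0,0]},{"dp":[-3.5,-0.9,0],"turn":[0,0,0]}]'; python3 -m crank '[{"dp":[-3.5,-0.9,0],"turn":[0,0,0]},{"dp":[-3.5,-0.9,0],"turn":[0,0,0]},{"dp":[-3.5,-0.9,0],"turn":[0,0,0]},{"dp":[-3.5,-0.9,0],"turn":[0,0,0]},{"dp":[-3.5,-0.9,0],"turn":[0,0,0]}]'; done;  python3 - <<'E'
from h import *
np.set_printoptions(suppress=True,precision=3)
st(); print(rem(K0+[0,0,.10],-1))
E
```

```text
t: 1.23
tcp_pos: [0.303, -0.5163, 0.2627]
orientation: [-2.073, 2.36, -0.0]
wrist_force: [0.2, -0.2, 0.4]
grip_width: 0.432
t: 1.65
tcp_pos: [0.3702, -0.3486, 0.2629]
orientation: [-2.073, 2.36, -0.001]
wrist_force: [0.8, 0.4, 1.1]
grip_width: 0.432
t: 2.07
tcp_pos: [0.4374, -0.1808, 0.2629]
orientation: [-2.073, 2.36, -0.001]
wrist_force: [0.4, 0.1, 0.0]
grip_width: 0.428
t2.07 chest-frame from axis mm [ -91.83 -173.3   134.65] F chest [0.39 0.18 0.01] grip 39.81 M [-0.01 -0.04 -0.03]
(array([-17.331,  -5.068,   2.596]), array([-0.001, -0.   , -0.   ]))
```

```bash
python3 -m crank '[{"dp":[-3.6,-1,0.5],"turn":[0,0,0]},{"dp":[-3.6,-1,0.5],"turn":[0,0,0]},{"dp":[-3.6,-1,0.5],"turn":[0,0,0]},{"dp":[-3.5,-1.1,0.5],"turn":[0,0,0]},{"dp":[-3.0,-1,0.6],"turn":[0,0,0]}]'; python3 -m crank '[{"dp":[0,0,1],"turn":[0,0,0]},{"dp":[0,0,1],"turn":[0,0,0]},{"dp":[0,0,1],"turn":[0,0,0]},{"dp":[0,0,1],"turn":[0,0,0]},{"dp":[0,0,1],"turn":[0,0,0]}]'; python3 - <<'E'
from h import *
np.set_printoptions(suppress=True,precision=3)
st(); print(rem(K0,-1))
im,d=env.camera('scene'); cv2.imwrite('pics/s1.png',cv2.resize(im[120:270,220:420],None,fx=4,fy=4,interpolation=cv2.INTER_CUBIC))
im,d=env.camera('top'); cv2.imwrite('pics/t1.png',cv2.resize(im[120:270,220:420],None,fx=4,fy=4,interpolation=cv2.INTER_CUBIC))
E
```

```text
t: 2.48
tcp_pos: [0.5107, -0.0149, 0.2368]
orientation: [-2.074, 2.358, -0.001]
wrist_force: [0.1, -0.7, 0.2]
grip_width: 0.429
t: 2.9
tcp_pos: [0.5092, -0.0189, 0.1857]
orientation: [2.07, -2.362, 0.0]
wrist_force: [-0.3, -0.0, 0.1]
grip_width: 0.429
t2.90 chest-frame from axis mm [-41.41  -3.47  57.41] F chest [-0.32 -0.05  0.08] grip 39.92 M [ 0.04  0.01 -0.03]
(array([-0.35 , -0.032,  4.871]), array([ 0.   , -0.001, -0.002]))
```

View pics/s1.png

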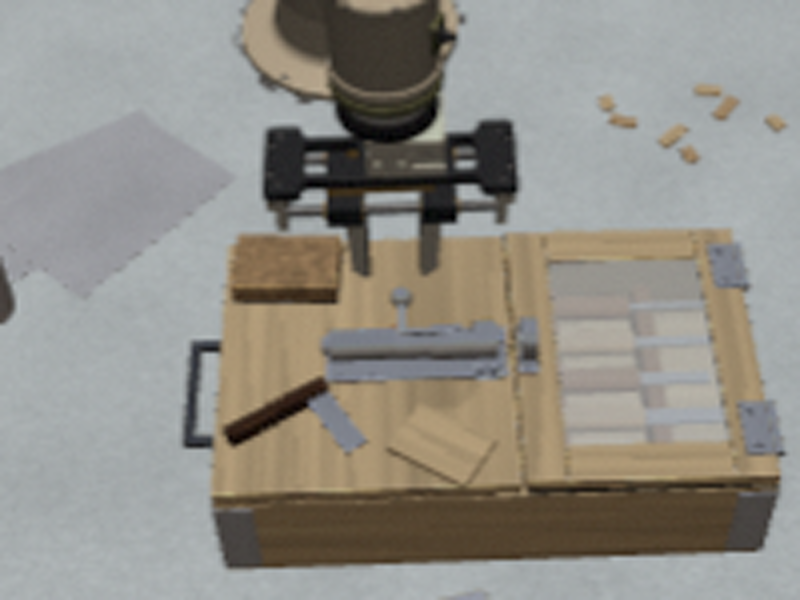

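View pics/t1.png

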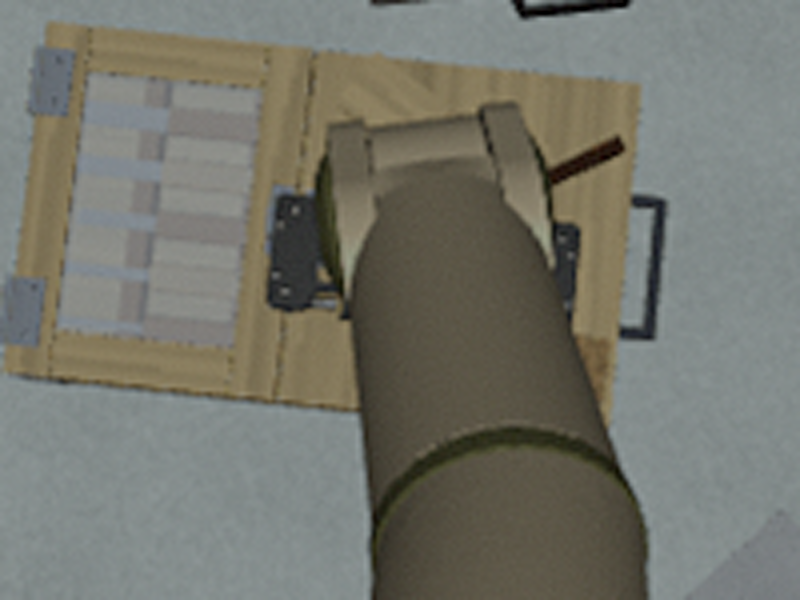

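```bash
python3 - <<'E'
from h import *
print(onz('scene',np.array([395.5,273])/4+[220,120]-.4,.172),onz('scene',np.array([401.5,296])/4+[220,120]-.4,.137), onz('scene',np.array([401.5,296])/4+[220,120]-.4,.141))
E
```

```text
[ 0.51088079 -0.02024791  0.172     ] [ 0.50617711 -0.01577257  0.137     ] [ 0.50956758 -0.01615404  0.141     ]
```

```bash
python3 -m crank '[{"dp":[-0.38,-0.03,0.8],"turn":[0,0,0]},{"dp":[0,0,1],"turn":[0,0,0]},{"dp":[0,0,1],"turn":[0,0,0]},{"dp":[0,0,1],"turn":[0,0,0]},{"dp":[0,0,0.5],"turn":[0,0,0]}]';  python3 - <<'E'
from h import *
st()
E
python3 -m crank '[{"dp":[0,0,0.4],"turn":[0,0,0]},{"dp":[0,0,0.1],"turn":[0,0,0]},{"dp":[0,0,0],"turn":[0,0,0]},{"dp":[0,0,0],"turn":[0,0,0]},{"dp":[0,0,0],"turn":[0,0,0]}]';  python3 - <<'E'
from h import *
st(); print(rem(K0,-1))
im,d=env.camera('scene'); cv2.imwrite('pics/s2.png',cv2.resize(im[150:250,260:380],None,fx=6,fy=6,interpolation=cv2.INTER_CUBIC))
E
```

```text
t: 3.42
tcp_pos: [0.5101, -0.0137, 0.142]
orientation: [2.073, -2.359, -0.001]
wrist_force: [-0.0, 0.2, 0.3]
grip_width: 0.434
t3.42 chest-frame from axis mm [-41.25   1.76  13.73] F chest [-0.04  0.18  0.26] grip 40.33 M [ 0.08  0.01 -0.01]
t: 3.83
tcp_pos: [0.5109, -0.0137, 0.139]
orientation: [-2.073, 2.36, -0.001]
wrist_force: [0.5, -0.1, 0.5]
grip_width: 0.433
t3.83 chest-frame from axis mm [-40.47   1.86  10.66] F chest [0.52 0.01 0.53] grip 40.28 M [ 0.05 -0.    0.04]
(array([0.18615459, 0.06302774, 0.19584093]), array([-6.63022816e-04,  1.03158853e-04, -3.42978383e-05]))
```

View pics/s2.png

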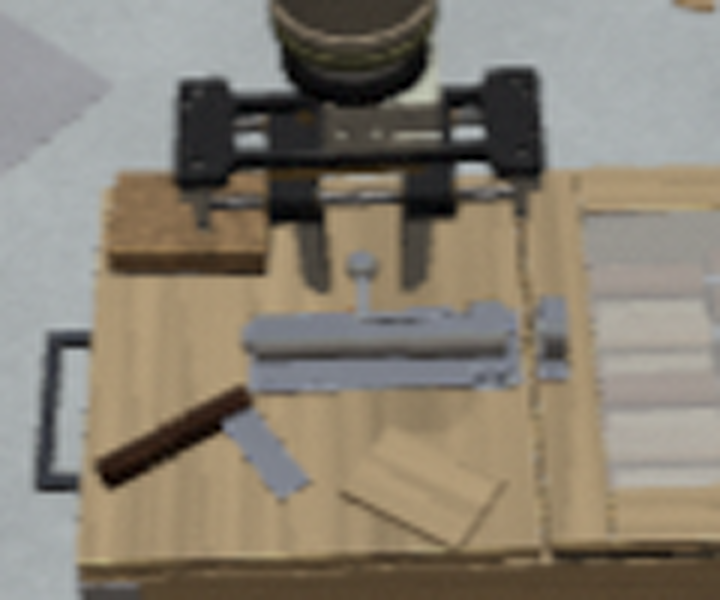

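The fingers straddle the knob (knob at 362,265, finger midpoint about 365), so they are roughly 1.5 mm too far towards +y. I'll correct that and close gently.

```bash
python3 -m crank '[{"dp":[0.14,0.03,0.1],"turn":[0,0,0]},{"dp":[0,0,0.1],"turn":[0,0,0]},{"dp":[0,0,0],"turn":[0,0,0]},{"dp":[0,0,0],"turn":[0,0,0]},{"dp":[0,0,0],"turn":[0,0,0]}]' 30 3;  python3 - <<'E'
from h import *
st();st()
E
python3 -m crank '[{"dp":[0,0,0],"turn":[0,0,0]},{"dp":[0,0,0],"turn":[0,0,0]},{"dp":[0,0,0],"turn":[0,0,0]},{"dp":[0,0,0],"turn":[0,0,0]},{"dp":[0,0,0],"turn":[0,0,0]}]' 0 3;  python3 - <<'E'
from h import *
st()
im,d=env.camera('scene'); cv2.imwrite('pics/s3.png',cv2.resize(im[150:250,260:380],None,fx=6,fy=6,interpolation=cv2.INTER_CUBIC))
E
```

```text
t: 4.3
tcp_pos: [0.5102, -0.0151, 0.1366]
orientation: [2.073, -2.36, -0.0]
wrist_force: [1.1, 0.0, 1.1]
grip_width: 0.301
t4.30 chest-frame from axis mm [-40.99   0.42   8.31] F chest [1.07 0.15 1.11] grip 28.0 M [0.05 0.02 0.01]
t4.30 chest-frame from axis mm [-40.99   0.42   8.31] F chest [1.07 0.15 1.11] grip 28.0 M [0.05 0.02 0.01]
t: 4.72
tcp_pos: [0.5101, -0.0151, 0.1366]
orientation: [2.073, -2.36, 0.0]
wrist_force: [-0.7, -1.2, 0.9]
grip_width: 0.189
t4.72 chest-frame from axis mm [-41.01   0.37   8.31] F chest [-0.53 -1.25  0.94] grip 17.54 M [-0.09  0.04  0.03]
```

View pics/s3.png

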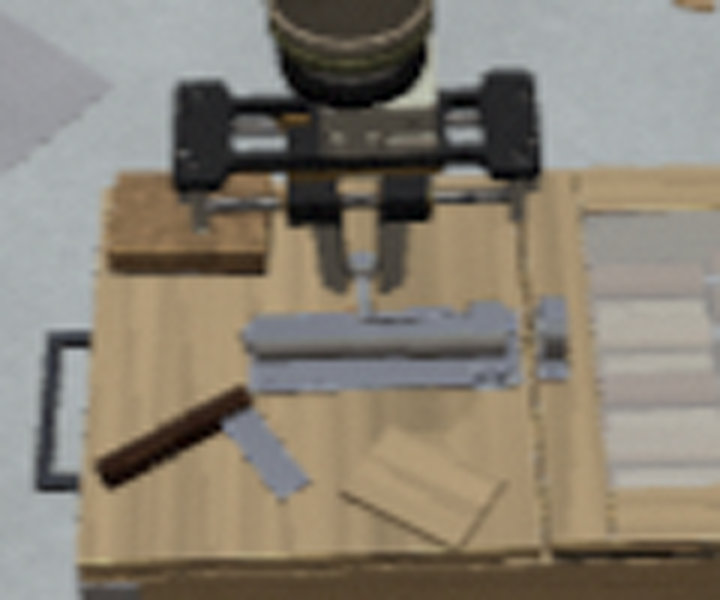

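```bash
python3 -m crank '[{"dp":[0,0,0],"turn":[0,0,0]},{"dp":[0,-0.04,-0.17],"turn":[0,0,0]},{"dp":[0,-0.05,-0.17],"turn":[0,0,0]},{"dp":[0,-0.06,-0.17],"turn":[0,0,0]},{"dp":[0,-0.06,-0.17],"turn":[0,0,0]}]' 0 8;  python3 - <<'E'
from h import *
st()
E
```

```text
t: 5.18
tcp_pos: [0.5122, -0.0154, 0.1435]
orientation: [2.073, -2.36, -0.0]
wrist_force: [-0.2, -0.6, -2.1]
grip_width: 0.183
t5.18 chest-frame from axis mm [-38.93   0.37  15.22] F chest [-0.09 -0.6  -2.14] grip 16.98 M [-0.07 -0.1  -0.01]
```

```bash
python3 -m crank '[{"dp":[0,-0.09,-0.19],"turn":[0,0,0]},{"dp":[0,-0.1,-0.19],"turn":[0,0,0]},{"dp":[0,-0.1,-0.19],"turn":[0,0,0]},{"dp":[0,-0.11,-0.18],"turn":[0,0,0]},{"dp":[0,-0.12,-0.18],"turn":[0,0,0]}]' 0 8;  python3 - <<'E'
from h import *
st()
im,d=env.camera('scene'); cv2.imwrite('pics/s4.png',cv2.resize(im[150:250,260:380],None,fx=6,fy=6,interpolation=cv2.INTER_CUBIC))
E
```

```text
t: 5.6
tcp_pos: [0.5173, -0.0161, 0.1529]
orientation: [2.073, -2.36, -0.0]
wrist_force: [0.3, -1.3, -2.1]
grip_width: 0.186
t5.60 chest-frame from axis mm [-33.79   0.37  24.58] F chest [ 0.42 -1.27 -2.1 ] grip 17.27 M [-0.17  0.14 -0.08]
```

View pics/s4.png

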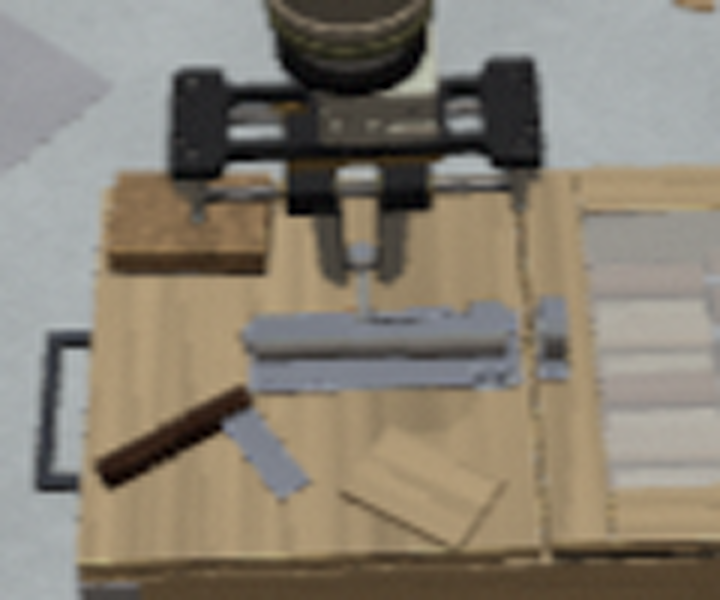

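```bash
python3 -m crank '[{"dp":[0,-0.22,-0.28],"turn":[0,0,0]},{"dp":[0,-0.25,-0.26],"turn":[0,0,0]},{"dp":[0,-0.27,-0.24],"turn":[0,0,0]},{"dp":[0,-0.29,-0.21],"turn":[0,0,0]},{"dp":[0,-0.30,-0.18],"turn":[0,0,0]}]' 0 8;  python3 - <<'E'
from h import *
st()
im,d=env.camera('scene'); cv2.imwrite('pics/s5.png',cv2.resize(im[150:250,260:380],None,fx=6,fy=6,interpolation=cv2.INTER_CUBIC))
E
```

```text
t: 6.07
tcp_pos: [0.5307, -0.0178, 0.1647]
orientation: [2.073, -2.36, -0.0]
wrist_force: [-2.0, -0.8, 0.3]
grip_width: 0.186
t6.07 chest-frame from axis mm [-20.3    0.35  36.4 ] F chest [-1.86 -1.02  0.28] grip 17.25 M [-0.22  0.56  0.02]
```

View pics/s5.png

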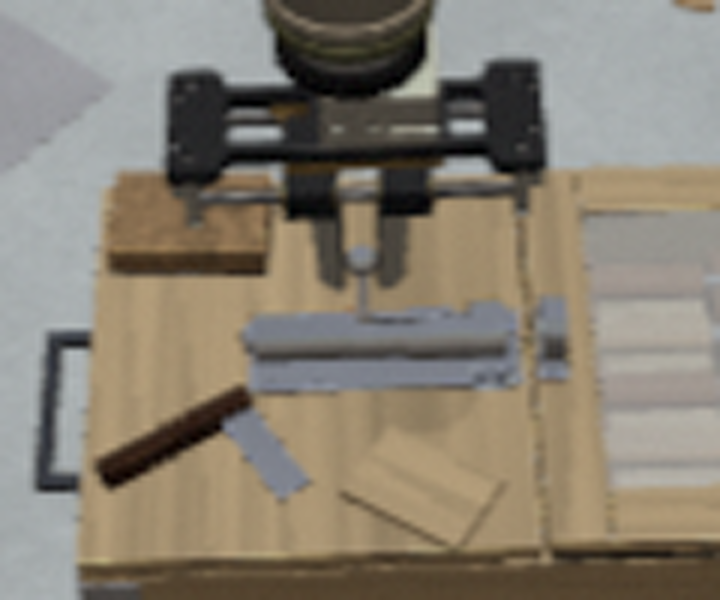

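```bash
python3 - <<'E'
from h import *
print(onz('scene',np.array([362,258])/6+[260,150]-.4,.1645),onz('scene',np.array([362,253.5])/6+[260,150]-.4,.1525))
E
```

```text
[ 0.52528022 -0.01789698  0.1645    ] [ 0.51186503 -0.01626569  0.1525    ]
```

```bash
python3 -m crank '[{"dp":[0,0,0],"turn":[0,0,0]},{"dp":[-0.3,0,0],"turn":[0,0,0]},{"dp":[-0.3,0,0],"turn":[0,0,0]},{"dp":[-0.3,0,0],"turn":[0,0,0]},{"dp":[-0.3,0,0],"turn":[0,0,0]}]' 0 25;  python3 - <<'E'
from h import *
st()
E
python3 -m crank '[{"dp":[-0.2,0,0],"turn":[0,0,0]},{"dp":[-0.2,0,0],"turn":[0,0,0]},{"dp":[-0.2,0,0],"turn":[0,0,0]},{"dp":[-0.2,0,0],"turn":[0,0,0]},{"dp":[-0.2,0,0],"turn":[0,0,0]}]';  python3 - <<'E'
from h import *
st()
E
```

```text
t: 6.53
tcp_pos: [0.5321, -0.0054, 0.1644]
orientation: [-2.074, 2.36, 0.0]
wrist_force: [-2.7, -1.8, 2.9]
grip_width: 0.178
t6.53 chest-frame from axis mm [-20.45  12.84  36.13] F chest [-2.44 -2.16  2.93] grip 16.51 M [-0.46  0.55 -0.01]
t: 6.95
tcp_pos: [0.5333, 0.0042, 0.1644]
orientation: [2.073, -2.36, -0.0]
wrist_force: [-2.1, -2.0, 3.2]
grip_width: 0.176
t6.95 chest-frame from axis mm [-20.5   22.59  36.07] F chest [-1.8  -2.21  3.18] grip 16.37 M [-0.43  0.57  0.01]
```

```bash
python3 -m crank '[{"dp":[-0.15,0,0],"turn":[0,0,0]},{"dp":[-0.15,0,0],"turn":[0,0,0]},{"dp":[-0.15,0,0],"turn":[0,0,0]},{"dp":[-0.15,0,0],"turn":[0,0,0]},{"dp":[-0.15,0,0],"turn":[0,0,0]}]';  python3 - <<'E'
from h import *
st()
E
python3 -m crank '[{"dp":[-0.1,0,0],"turn":[0,0,0]},{"dp":[-0.1,0,0],"turn":[0,0,0]},{"dp":[-0.1,0,0],"turn":[0,0,0]},{"dp":[-0.1,0,0],"turn":[0,0,0]},{"dp":[-0.1,0,0],"turn":[0,0,0]}]';  python3 - <<'E'
from h import *
st()
E
```

```text
t: 7.37
tcp_pos: [0.5341, 0.0105, 0.1643]
orientation: [2.072, -2.36, 0.001]
wrist_force: [-3.1, -6.6, 4.0]
grip_width: 0.176
t7.37 chest-frame from axis mm [-20.59  28.91  36.02] F chest [-2.18 -6.98  4.02] grip 16.39 M [-1.61  0.58 -0.05]
t: 7.78
tcp_pos: [0.5344, 0.0146, 0.1642]
orientation: [2.07, -2.36, 0.001]
wrist_force: [-3.6, -5.6, 3.1]
grip_width: 0.176
t7.78 chest-frame from axis mm [-20.74  32.98  35.92] F chest [-2.84 -6.06  3.14] grip 16.39 M [-1.45  0.6   0.07]
```

```bash
python3 -m crank '[{"dp":[-0.08,0,0],"turn":[0,0,0]},{"dp":[-0.08,0,0],"turn":[0,0,0]},{"dp":[-0.08,0,0],"turn":[0,0,0]},{"dp":[-0.08,0,0],"turn":[0,0,0]},{"dp":[0,0,0],"turn":[0,0,0]}]';  python3 - <<'E'
from h import *
st()
E
```

```text
t: 8.2
tcp_pos: [0.535, 0.019, 0.1642]
orientation: [2.072, -2.36, -0.0]
wrist_force: [-3.5, -4.0, 2.9]
grip_width: 0.178
t8.20 chest-frame from axis mm [-20.72  37.44  35.93] F chest [-3.   -4.47  2.9 ] grip 16.59 M [-0.96  0.63  0.01]
```

```bash
python3 -m crank '[{"dp":[-0.06,0,0],"turn":[0,0,0]},{"dp":[-0.06,0,0],"turn":[0,0,0]},{"dp":[-0.06,0,0],"turn":[0,0,0]},{"dp":[-0.06,0,0],"turn":[0,0,0]},{"dp":[-0.06,0,0],"turn":[0,0,0]}]';  python3 - <<'E'
from h import *
st()
E
```

```text
t: 8.62
tcp_pos: [0.5353, 0.0213, 0.1642]
orientation: [2.071, -2.36, 0.0]
wrist_force: [-3.5, -6.0, 2.4]
grip_width: 0.173
t8.62 chest-frame from axis mm [-20.75  39.79  35.91] F chest [-2.74 -6.44  2.42] grip 16.12 M [-1.41  0.63 -0.  ]
```

```bash
python3 -m crank '[{"dp":[-0.06,0,0],"turn":[0,0,0]},{"dp":[-0.06,0,0],"turn":[0,0,0]},{"dp":[-0.06,0,0],"turn":[0,0,0]},{"dp":[-0.06,0,0],"turn":[0,0,0]},{"dp":[-0.06,0,0],"turn":[0,0,0]}]';  python3 - <<'E'
from h import *
st()
E
```

```text
t: 9.03
tcp_pos: [0.5358, 0.0245, 0.1642]
orientation: [2.071, -2.36, 0.0]
wrist_force: [-4.2, -5.2, 3.6]
grip_width: 0.176
t9.03 chest-frame from axis mm [-20.69  43.03  35.93] F chest [-3.53 -5.73  3.57] grip 16.37 M [-1.3   0.62  0.04]
```

```bash
python3 -m crank '[{"dp":[-0.06,0.02,-0.03],"turn":[0,0,0]},{"dp":[-0.06,0.02,-0.03],"turn":[0,0,0]},{"dp":[-0.06,0,0],"turn":[0,0,0]},{"dp":[-0.06,0,0],"turn":[0,0,0]},{"dp":[-0.06,0,0],"turn":[0,0,0]}]';  python3 - <<'E'
from h import *
st()
E
```

```text
t: 9.45
tcp_pos: [0.5363, 0.0275, 0.1645]
orientation: [2.072, -2.361, 0.001]
wrist_force: [-1.2, -5.9, -1.9]
grip_width: 0.178
t9.45 chest-frame from axis mm [-20.53  45.99  36.22] F chest [-0.47 -5.98 -1.91] grip 16.56 M [-1.36 -0.06 -0.02]
```

```bash
python3 -m crank '[{"dp":[-0.06,0,0],"turn":[0,0,0]},{"dp":[-0.06,0,0],"turn":[0,0,0]},{"dp":[-0.06,0,0],"turn":[0,0,0]},{"dp":[-0.06,0,0],"turn":[0,0,0]},{"dp":[0,0,0],"turn":[0,0,0]}]';  python3 - <<'E'
from h import *
st()
E
```

```text
t: 9.87
tcp_pos: [0.5366, 0.03, 0.1645]
orientation: [2.072, -2.361, 0.001]
wrist_force: [0.4, -5.8, -2.5]
grip_width: 0.178
t9.87 chest-frame from axis mm [-20.53  48.51  36.2 ] F chest [ 1.13 -5.71 -2.55] grip 16.53 M [-1.25 -0.08  0.02]
```

```bash
python3 -m crank '[{"dp":[-0.06,0,0],"turn":[0,0,0]},{"dp":[-0.06,0,0.01],"turn":[0,0,0]},{"dp":[-0.06,0,0],"turn":[0,0,0]},{"dp":[-0.06,0,0],"turn":[0,0,0]},{"dp":[0,0,0],"turn":[0,0,0]}]';  python3 - <<'E'
from h import *
st()
E
```

```text
t: 10.28
tcp_pos: [0.537, 0.0325, 0.1645]
orientation: [2.072, -2.361, 0.001]
wrist_force: [-0.3, -5.1, -1.9]
grip_width: 0.176
t10.28 chest-frame from axis mm [-20.54  51.04  36.16] F chest [ 0.35 -5.12 -1.87] grip 16.41 M [-1.1   0.02 -0.01]
```

```bash
python3 -m crank '[{"dp":[-0.06,0,0],"turn":[0,0,0]},{"dp":[-0.06,0,0],"turn":[0,0,0]},{"dp":[-0.06,0,0],"turn":[0,0,0]},{"dp":[-0.06,0,0],"turn":[0,0,0]},{"dp":[0,0,0],"turn":[0,0,0]}]';  python3 - <<'E'
from h import *
st()
im,d=env.camera('scene'); cv2.imwrite('pics/s6.png',cv2.resize(im[150:250,260:380],None,fx=6,fy=6,interpolation=cv2.INTER_CUBIC))
E
```

```text
t: 10.7
tcp_pos: [0.5373, 0.0349, 0.1645]
orientation: [2.072, -2.361, 0.001]
wrist_force: [-0.8, -5.1, -2.1]
grip_width: 0.179
t10.70 chest-frame from axis mm [-20.52  53.45  36.17] F chest [-0.12 -5.14 -2.09] grip 16.68 M [-1.06 -0.01  0.  ]
```

View pics/s6.png

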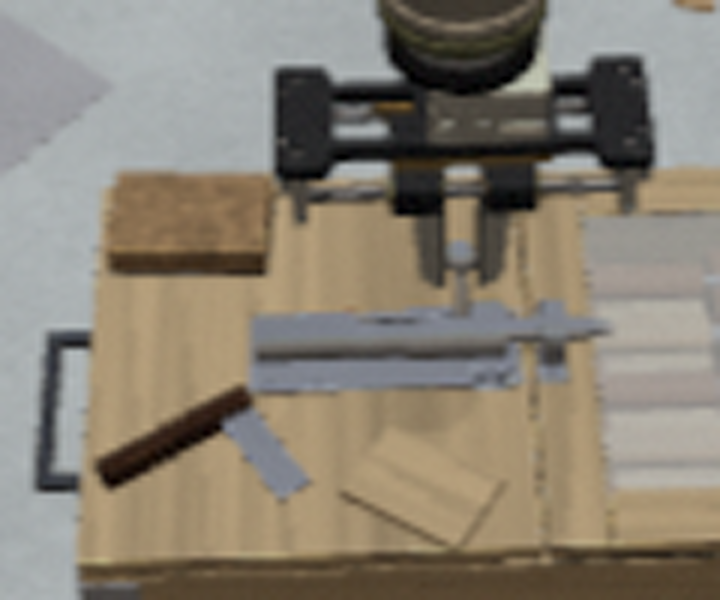

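The knob (460,250) is still held between the pads, and the nose has passed through the keeper at (553,333). There's been no stop so far, so I'll keep sliding.

```bash
python3 -m crank '[{"dp":[-0.06,0,0],"turn":[0,0,0]},{"dp":[-0.06,0,0],"turn":[0,0,0]},{"dp":[-0.06,0,0],"turn":[0,0,0]},{"dp":[-0.06,0,0],"turn":[0,0,0]},{"dp":[0,0,0],"turn":[0,0,0]}]';  python3 - <<'E'
from h import *
st()
E
```

```text
t: 11.17
tcp_pos: [0.5375, 0.0366, 0.1645]
orientation: [2.071, -2.361, 0.002]
wrist_force: [-1.2, -5.9, -1.4]
grip_width: 0.173
t11.17 chest-frame from axis mm [-20.5   55.24  36.17] F chest [-0.38 -6.04 -1.4 ] grip 16.09 M [-1.6  -0.08  0.02]
```

```bash
python3 -m crank '[{"dp":[-0.05,0,0],"turn":[0,0,0]},{"dp":[-0.05,0,0],"turn":[0,0,0]},{"dp":[-0.05,0,0],"turn":[0,0,0]},{"dp":[-0.05,0,0],"turn":[0,0,0]},{"dp":[0,0,0],"turn":[0,0,0]}]';  python3 - <<'E'
from h import *
st()
E
```

```text
t: 11.58
tcp_pos: [0.5375, 0.0369, 0.1644]
orientation: [2.068, -2.361, 0.003]
wrist_force: [-1.5, -12.8, 0.3]
grip_width: 0.18
t11.58 chest-frame from axis mm [-20.61  55.54  36.13] F chest [  0.15 -12.87   0.31] grip 16.74 M [-2.78 -0.12  0.04]
```

Stop felt at about 55.5 mm (force rose to 12.9 N with no motion). I'll ease off the push, reduce the grip and start lowering.

```bash
python3 -m crank '[{"dp":[0.1,0,0],"turn":[0,0,0]},{"dp":[0.1,0,0],"turn":[0,0,0]},{"dp":[0,0,0],"turn":[0,0,0]},{"dp":[0,0.15,0.09],"turn":[0,0,0]},{"dp":[0,0.15,0.1],"turn":[0,0,0]}]' 0 10;  python3 - <<'E'
from h import *
st()
E
```

```text
t: 12.0
tcp_pos: [0.5352, 0.037, 0.1628]
orientation: [-2.072, 2.362, -0.003]
wrist_force: [0.7, -8.8, -0.3]
grip_width: 0.179
t12.00 chest-frame from axis mm [-22.82  55.3   34.54] F chest [ 1.79 -8.65 -0.35] grip 16.63 M [-1.62 -0.44 -0.01]
```

```bash
python3 -m crank '[{"dp":[0.05,0.14,0.1],"turn":[0,0,0]},{"dp":[0,0.14,0.11],"turn":[0,0,0]},{"dp":[0,0.14,0.11],"turn":[0,0,0]},{"dp":[0,0.13,0.12],"turn":[0,0,0]},{"dp":[0,0,0],"turn":[0,0,0]}]' 0 10;  python3 - <<'E'
from h import *
st()
E
```

```text
t: 12.42
tcp_pos: [0.5297, 0.0377, 0.1584]
orientation: [-2.072, 2.361, -0.003]
wrist_force: [0.6, -6.6, -2.2]
grip_width: 0.18
t12.42 chest-frame from axis mm [-28.41  55.25  30.09] F chest [ 1.48 -6.42 -2.16] grip 16.73 M [-1.3  -0.29 -0.04]
```

```bash
python3 - <<'E'
from h import *
im,d=env.camera('scene'); cv2.imwrite('pics/s7.png',cv2.resize(im[170:230,300:380],None,fx=9,fy=9,interpolation=cv2.INTER_CUBIC))
for q in ('knob',): print([(x['conf'],np.array(x['location'])*[640,400]) for x in env.spot_in(q,'scene')])
E
```

```text
[]
```

View pics/s7.png

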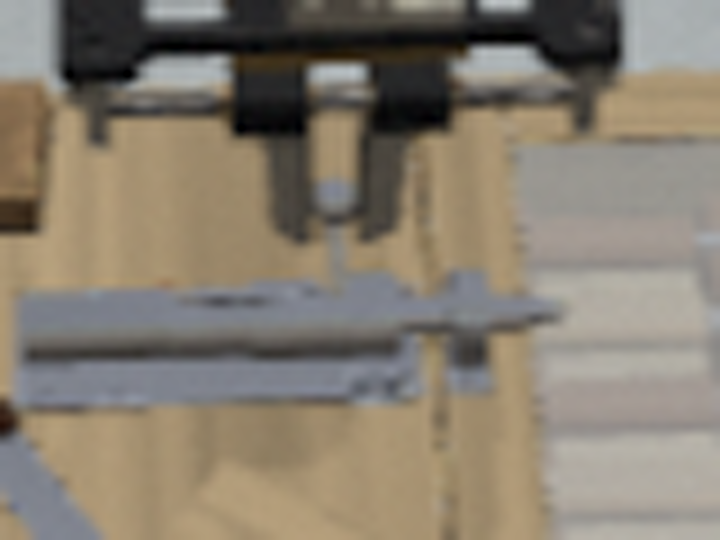

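```bash
python3 -m crank '[{"dp":[0,0.11,0.14],"turn":[0,0,0]},{"dp":[0,0.11,0.14],"turn":[0,0,0]},{"dp":[0,0.11,0.14],"turn":[0,0,0]},{"dp":[0,0.11,0.14],"turn":[0,0,0]},{"dp":[0,0,0],"turn":[0,0,0]}]' 0 10;  python3 - <<'E'
from h import *
st()
E
```

```text
t: 12.93
tcp_pos: [0.5251, 0.0383, 0.1527]
orientation: [-2.072, 2.361, -0.002]
wrist_force: [-0.2, -5.4, -1.7]
grip_width: 0.182
t12.93 chest-frame from axis mm [-33.07  55.28  24.42] F chest [ 0.47 -5.36 -1.67] grip 16.95 M [-1.32 -0.19  0.01]
```

```bash
python3 -m crank '[{"dp":[0,0.11,0.17],"turn":[0,0,0]},{"dp":[0,0.1,0.18],"turn":[0,0,0]},{"dp":[0,0.1,0.19],"turn":[0,0,0]},{"dp":[0,0.09,0.19],"turn":[0,0,0]},{"dp":[0,0,0],"turn":[0,0,0]}]' 0 10;  python3 - <<'E'
from h import *
st()
E
```

```text
t: 13.35
tcp_pos: [0.521, 0.0388, 0.1453]
orientation: [2.072, -2.361, 0.002]
wrist_force: [0.2, -4.8, -2.0]
grip_width: 0.183
t13.35 chest-frame from axis mm [-37.24  55.3   16.98] F chest [ 0.83 -4.73 -2.02] grip 16.98 M [-1.24 -0.21 -0.03]
```

```bash
python3 -m crank '[{"dp":[0,0.08,0.19],"turn":[0,0,0]},{"dp":[0,0.07,0.19],"turn":[0,0,0]},{"dp":[0,0.05,0.17],"turn":[0,0,0]},{"dp":[0,0,0],"turn":[0,0,0]},{"dp":[0,0,0],"turn":[0,0,0]}]' 0 10;  python3 - <<'E'
from h import *
st()
E
```

```text
t: 13.77
tcp_pos: [0.519, 0.0391, 0.1399]
orientation: [2.072, -2.361, 0.001]
wrist_force: [-0.7, -5.2, -2.0]
grip_width: 0.182
t13.77 chest-frame from axis mm [-39.25  55.31  11.56] F chest [-0.04 -5.23 -1.98] grip 16.96 M [-1.24 -0.08 -0.02]
```

```bash
python3 - <<'E'
from h import *
im,d=env.camera('scene'); cv2.imwrite('pics/s8.png',cv2.resize(im[170:230,300:380],None,fx=9,fy=9,interpolation=cv2.INTER_CUBIC))
E
```

```text
(no output)
```

View pics/s8.png

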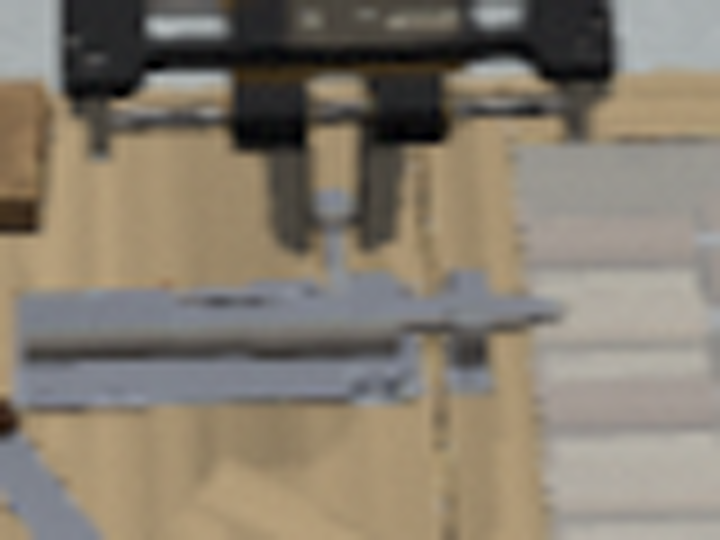

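```bash
python3 -m crank '[{"dp":[0,0.02,0.07],"turn":[0,0,0]},{"dp":[0,0.02,0.07],"turn":[0,0,0]},{"dp":[0,0.02,0.07],"turn":[0,0,0]},{"dp":[0,0,0],"turn":[0,0,0]},{"dp":[0,0,0],"turn":[0,0,0]}]' 0 10;  python3 - <<'E'
from h import *
st()
E
```

```text
t: 14.23
tcp_pos: [0.5184, 0.0392, 0.1379]
orientation: [2.072, -2.361, 0.002]
wrist_force: [-0.2, -6.2, -0.3]
grip_width: 0.184
t14.23 chest-frame from axis mm [-39.77  55.29   9.57] F chest [ 0.57 -6.13 -0.28] grip 17.11 M [-1.34 -0.06  0.03]
```

```bash
python3 -m crank '[{"dp":[0,0.01,0.05],"turn":[0,0,0]},{"dp":[0,0.01,0.05],"turn":[0,0,0]},{"dp":[0,0,0],"turn":[0,0,0]},{"dp":[0,0,0],"turn":[0,0,0]},{"dp":[0,0,0],"turn":[0,0,0]}]' 0 10;  python3 - <<'E'
from h import *
st()
E
```

```text
t: 14.65
tcp_pos: [0.5182, 0.0392, 0.1369]
orientation: [2.072, -2.361, 0.001]
wrist_force: [-0.7, -4.9, 0.1]
grip_width: 0.183
t14.65 chest-frame from axis mm [-40.05  55.3    8.58] F chest [-0.02 -4.96  0.14] grip 16.99 M [-1.3  -0.14 -0.03]
```

```bash
python3 -m crank '[{"dp":[0,0.01,0.04],"turn":[0,0,0]},{"dp":[0,0,0.03],"turn":[0,0,0]},{"dp":[0,0,0],"turn":[0,0,0]},{"dp":[0,0,0],"turn":[0,0,0]},{"dp":[0,0,0],"turn":[0,0,0]}]' 0 10;  python3 - <<'E'
from h import *
st()
im,d=env.camera('scene'); cv2.imwrite('pics/s9.png',cv2.resize(im[170:230,300:380],None,fx=9,fy=9,interpolation=cv2.INTER_CUBIC))
E
```

```text
t: 15.07
tcp_pos: [0.5181, 0.0392, 0.1362]
orientation: [2.072, -2.361, 0.001]
wrist_force: [-0.7, -5.1, 0.5]
grip_width: 0.188
t15.07 chest-frame from axis mm [-40.15  55.32   7.94] F chest [-0.02 -5.15  0.51] grip 17.49 M [-1.32 -0.06  0.07]
```

View pics/s9.png

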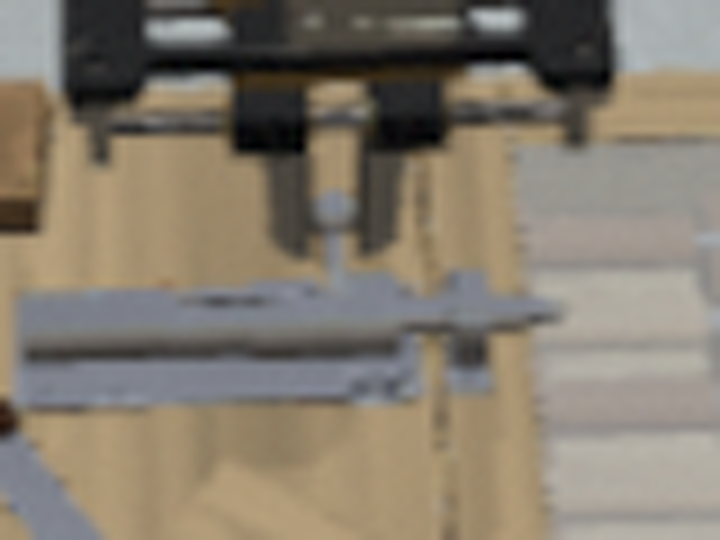

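```bash
python3 -m crank '[{"dp":[0,0,0.04],"turn":[0,0,0]},{"dp":[0,0,0.04],"turn":[0,0,0]},{"dp":[0,0,0],"turn":[0,0,0]},{"dp":[0,0,0],"turn":[0,0,0]},{"dp":[0,0,0],"turn":[0,0,0]}]' 0 10;  python3 - <<'E'
from h import *
st()
E
```

```text
t: 15.53
tcp_pos: [0.5181, 0.0393, 0.1356]
orientation: [2.072, -2.361, 0.002]
wrist_force: [-1.2, -5.6, 4.5]
grip_width: 0.179
t15.53 chest-frame from axis mm [-40.15  55.33   7.34] F chest [-0.46 -5.72  4.45] grip 16.65 M [-1.29  0.16  0.01]
```

```bash
python3 -m crank '[{"dp":[0,0,0.04],"turn":[0,0,0]},{"dp":[0,0,0.02],"turn":[0,0,0]},{"dp":[0,0,0],"turn":[0,0,0]},{"dp":[0,0,0],"turn":[0,0,0]},{"dp":[0,0,0],"turn":[0,0,0]}]' 0 10;  python3 - <<'E'
from h import *
st()
E
```

```text
t: 15.95
tcp_pos: [0.5181, 0.0392, 0.1352]
orientation: [2.072, -2.361, 0.002]
wrist_force: [-2.4, -6.4, 6.2]
grip_width: 0.183
t15.95 chest-frame from axis mm [-40.11  55.32   6.94] F chest [-1.53 -6.68  6.22] grip 17.06 M [-1.36  0.31  0.01]
```

The bottom has been felt: Fz jumped to about 4–6 N with the height barely changing. I'll relieve the push and let go.

```bash
python3 -m crank '[{"dp":[0.03,0,-0.06],"turn":[0,0,0]},{"dp":[0.03,0,-0.04],"turn":[0,0,0]},{"dp":[0,0,0],"turn":[0,0,0]},{"dp":[0,0,0],"turn":[0,0,0]},{"dp":[0,0,0],"turn":[0,0,0]}]' 0 4;  python3 - <<'E'
from h import *
st()
E
python3 -m crank '[{"dp":[0,0,0],"turn":[0,0,0]},{"dp":[0,0,0],"turn":[0,0,0]},{"dp":[0,0,0],"turn":[0,0,0]},{"dp":[0,0,0],"turn":[0,0,0]},{"dp":[0,0,0],"turn":[0,0,0]}]' 36;  python3 - <<'E'
from h import *
st()
im,d=env.camera('scene'); cv2.imwrite('pics/s10.png',cv2.resize(im[170:230,300:380],None,fx=9,fy=9,interpolation=cv2.INTER_CUBIC))
E
```

```text
t: 16.37
tcp_pos: [0.5182, 0.0392, 0.1359]
orientation: [-2.072, 2.36, -0.001]
wrist_force: [0.2, -4.5, -2.7]
grip_width: 0.184
t16.37 chest-frame from axis mm [-39.97  55.31   7.64] F chest [ 0.81 -4.44 -2.69] grip 17.09 M [-1.08 -0.39  0.  ]
t: 16.78
tcp_pos: [0.5177, 0.0401, 0.136]
orientation: [-2.074, 2.359, 0.0]
wrist_force: [0.4, 0.4, -0.4]
grip_width: 0.36
t16.78 chest-frame from axis mm [-40.61  56.1    7.73] F chest [ 0.32  0.4  -0.39] grip 33.52 M [ 0.03  0.03 -0.02]
```

View pics/s10.png

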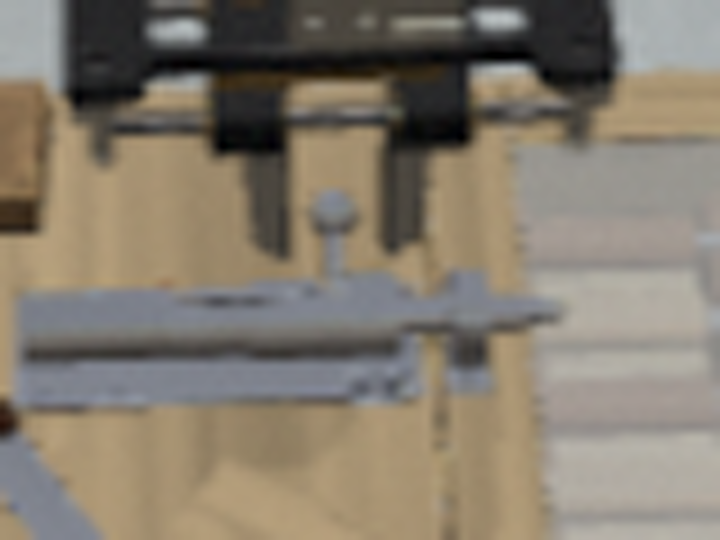

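```bash
python3 -m crank '[{"dp":[0,0,-0.8],"turn":[0,0,0]},{"dp":[0,0,-1],"turn":[0,0,0]},{"dp":[0,0,-1],"turn":[0,0,0]},{"dp":[0,0,-1],"turn":[0,0,0]},{"dp":[0,0,-1],"turn":[0,0,0]}]' 36;  python3 - <<'E'
from h import *
st()
im,d=env.camera('scene'); cv2.imwrite('pics/s11.png',cv2.resize(im[170:230,300:380],None,fx=9,fy=9,interpolation=cv2.INTER_CUBIC)); cv2.imwrite('pics/s11raw.png',im)
a=cv2.imread('pics/scene0.png')
b=np.vstack([cv2.resize(a[180:215,295:355],None,fx=8,fy=8,interpolation=cv2.INTER_CUBIC),cv2.resize(im[177:212,312:372],None,fx=8,fy=8,interpolation=cv2.INTER_CUBIC)]); cv2.imwrite('pics/cmp.png',b)
for n,p in (('rest',np.array([361,198])/4.5+[240,150]-.4),('now',np.array([334,211])/9+[300,170]-.4)): print(n,Rc.T@(onz('scene',p,.137)-A0)*1000)
E
```

```text
t: 17.25
tcp_pos: [0.5179, 0.0396, 0.1856]
orientation: [-2.073, 2.36, -0.001]
wrist_force: [-0.4, 0.3, -1.0]
grip_width: 0.359
t17.25 chest-frame from axis mm [-40.4   55.67  57.26] F chest [-0.46  0.22 -0.96] grip 33.36 M [0.03 0.02 0.02]
rest [-44.87989275  -1.26789783   8.7       ]
now [-44.64859947  54.63461552   8.7       ]
```

View pics/cmp.png

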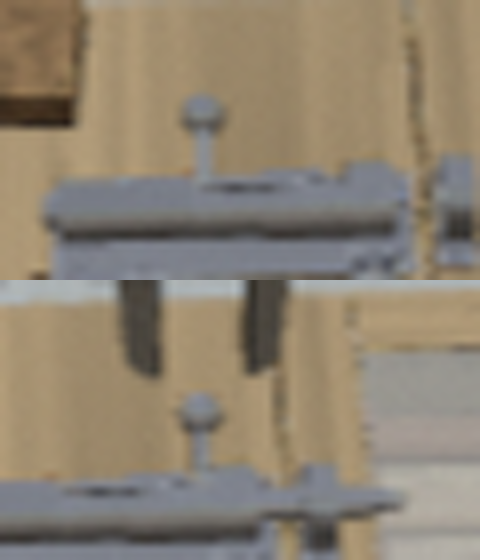

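The handle looks seated: the image puts the knob 0.2 mm from its rest position across the bolt and 56 mm along it. As a last check by feel, I'll press lightly on the knob from above with the jaws shut.

```bash
python3 -m crank '[{"dp":[0,0.05,0.4],"turn":[0,0,0]},{"dp":[0,0,0.4],"turn":[0,0,0]},{"dp":[0,0,0],"turn":[0,0,0]},{"dp":[0,0,0],"turn":[0,0,0]},{"dp":[0,0,0],"turn":[0,0,0]}]' 0 5;  python3 -m crank '[{"dp":[0,0,0.4],"turn":[0,0,0]},{"dp":[0,0,0.4],"turn":[0,0,0]},{"dp":[0,0,0.4],"turn":[0,0,0]},{"dp":[0,0,0.2],"turn":[0,0,0]},{"dp":[0,0,0],"turn":[0,0,0]}]' 0 5; python3 - <<'E'
from h import *
st()
E
```

```text
t: 17.72
tcp_pos: [0.5169, 0.0396, 0.1754]
orientation: [2.073, -2.359, -0.001]
wrist_force: [-0.5, -0.9, 0.2]
grip_width: 0.049
t: 18.13
tcp_pos: [0.5168, 0.0396, 0.1613]
orientation: [2.073, -2.359, -0.001]
wrist_force: [0.2, -1.0, -0.1]
grip_width: 0.008
t18.13 chest-frame from axis mm [-41.41  55.55  33.  ] F chest [ 0.34 -0.98 -0.09] grip 0.7 M [ 0.02  0.01 -0.01]
```

```bash
python3 -m crank '[{"dp":[0,0,0.04],"turn":[0,0,0]},{"dp":[0,0,0.04],"turn":[0,0,0]},{"dp":[0,0,0],"turn":[0,0,0]},{"dp":[0,0,0],"turn":[0,0,0]},{"dp":[0,0,0],"turn":[0,0,0]}]' 0 5;  python3 - <<'E'
from h import *
st()
E
```

```text
t: 18.55
tcp_pos: [0.5172, 0.0396, 0.1613]
orientation: [-2.073, 2.36, -0.0]
wrist_force: [0.4, 0.2, 0.6]
grip_width: 0.007
t18.55 chest-frame from axis mm [-41.05  55.61  33.05] F chest [0.35 0.29 0.58] grip 0.62 M [0.06 0.02 0.02]
```

```bash
python3 -m crank '[{"dp":[0,0,0.04],"turn":[0,0,0]},{"dp":[0,0,0.04],"turn":[0,0,0]},{"dp":[0,0,0],"turn":[0,0,0]},{"dp":[0,0,0],"turn":[0,0,0]},{"dp":[0,0,0],"turn":[0,0,0]}]' 0 5;  python3 - <<'E'
from h import *
st()
E
```

```text
t: 18.97
tcp_pos: [0.5171, 0.0397, 0.1604]
orientation: [2.073, -2.36, -0.0]
wrist_force: [-0.5, 0.6, 0.5]
grip_width: 0.004
t18.97 chest-frame from axis mm [-41.16  55.65  32.09] F chest [-0.56  0.54  0.54] grip 0.42 M [ 0.04  0.06 -0.05]
```

```bash
python3 -m crank '[{"dp":[0,0,0.03],"turn":[0,0,0]},{"dp":[0,0,0.03],"turn":[0,0,0]},{"dp":[0,0,0],"turn":[0,0,0]},{"dp":[0,0,0],"turn":[0,0,0]},{"dp":[0,0,0],"turn":[0,0,0]}]' 0 5;  python3 - <<'E'
from h import *
st()
E
```

```text
t: 19.38
tcp_pos: [0.5171, 0.0397, 0.1598]
orientation: [2.073, -2.36, -0.0]
wrist_force: [-0.7, 0.4, 2.5]
grip_width: 0.006
t19.38 chest-frame from axis mm [-41.17  55.64  31.54] F chest [-0.74  0.29  2.49] grip 0.59 M [0.06 0.24 0.04]
```

```bash
python3 -m crank '[{"dp":[0,0,0.03],"turn":[0,0,0]},{"dp":[0,0,0],"turn":[0,0,0]},{"dp":[0,0,0],"turn":[0,0,0]},{"dp":[0,0,0],"turn":[0,0,0]},{"dp":[0,0,0],"turn":[0,0,0]}]' 0 5;  python3 - <<'E'
from h import *
st()
E
```

```text
t: 19.8
tcp_pos: [0.5171, 0.0397, 0.1596]
orientation: [2.073, -2.36, -0.0]
wrist_force: [-1.9, -0.4, 5.7]
grip_width: 0.002
t19.80 chest-frame from axis mm [-41.15  55.61  31.29] F chest [-1.79 -0.61  5.7 ] grip 0.21 M [ 0.04  0.5  -0.01]
```

```bash
python3 -m crank '[{"dp":[0,0,-0.5],"turn":[0,0,0]},{"dp":[0,0,-2],"turn":[0,0,0]},{"dp":[0,0,-3],"turn":[0,0,0]},{"dp":[0,0,-3],"turn":[0,0,0]},{"dp":[0,0,-3],"turn":[0,0,0]}]' 0 5; python3 -m crank '[{"dp":[2,3,-1],"turn":[0,0,0]},{"dp":[3,3,0],"turn":[0,0,0]},{"dp":[4,1,0],"turn":[0,0,0]},{"dp":[4,0,0],"turn":[0,0,0]},{"dp":[4,0,0],"turn":[0,0,0]}]';python3 -m crank '[{"dp":[4,0,0],"turn":[0,0,0]},{"dp":[3,0,0],"turn":[0,0,0]},{"dp":[2,0,0],"turn":[0,0,0]},{"dp":[0,0,0],"turn":[0,0,0]},{"dp":[0,0,0],"turn":[0,0,0]}]';  python3 - <<'E'
from h import *
st()
a,d=env.camera('scene'); b,d2=env.camera('top')
cv2.imwrite('pics/f.png',np.hstack([cv2.resize(a[160:260,280:380],None,fx=4,fy=4,interpolation=cv2.INTER_CUBIC),cv2.resize(b[120:220,260:360],None,fx=4,fy=4,interpolation=cv2.INTER_CUBIC)])); cv2.imwrite('pics/fs.png',a)
E
```

```text
t: 20.22
tcp_pos: [0.517, 0.0395, 0.2758]
orientation: [2.073, -2.36, -0.0]
wrist_force: [-0.3, -0.3, -0.4]
grip_width: 0.004
t: 20.63
tcp_pos: [0.4255, -0.1207, 0.2853]
orientation: [-2.074, 2.358, -0.002]
wrist_force: [1.5, 0.3, -0.1]
grip_width: 0.01
t: 21.05
tcp_pos: [0.4147, -0.2096, 0.2846]
orientation: [-2.07, 2.363, -0.0]
wrist_force: [-0.7, 0.3, 0.8]
grip_width: 0.006
t21.05 chest-frame from axis mm [-110.64 -204.78  156.29] F chest [-0.68  0.18  0.82] grip 0.59 M [ 0.1   0.04 -0.03]
```

View pics/f.png

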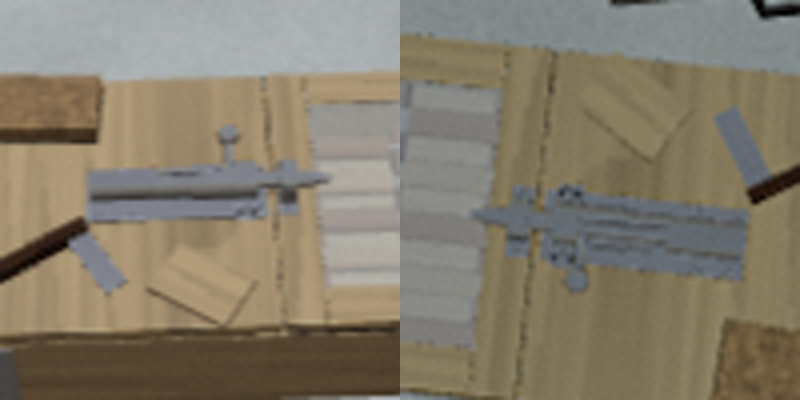

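View pics/fs.png

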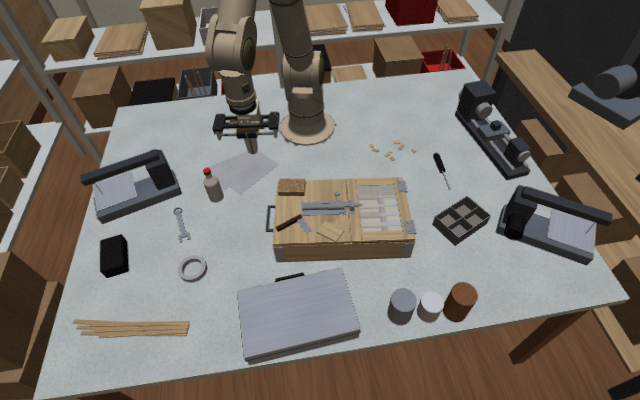

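Both views show the bolt through the keeper and the knob down at the front (scene crop 228,132; top crop 577,280). The bystanders haven't moved and the arm is clear.

```bash
python3 -c "
from rig import env
print(env.sign_off())"
```

```text
the job is handed in; nothing more can be done
None
```

The hatch is locked: I lifted the handle, slid the bolt through the keeper to its stop, and lowered the handle into the front notch. I then let go and signed off at about 21 s of the 53 s allowed.

- **End stop:** I felt it at about 55.5 mm of travel, where the push rose to about 13 N with no further motion. I eased off before lowering the handle.
- **Handle down:** It met no resistance from the rib on the way down. I felt the bottom twice, once while gripping (about 6 N) and once pressing from above with the jaws shut (about 5.7 N). Contact from above came at the height expected for a handle fully down, to within 0.5 mm.
- **Force on the barrel:** I can't measure this directly. Those two pushes, times your 4 to 5, reach about 25 to 31 N before allowing for the handle's own friction. I estimate the net force was well under 25 N, but I couldn't confirm it.
- **Last pictures:** The bolt is through the keeper, the knob is down at the front, and the chest and other things look unmoved. I didn't measure how far the hatch was drawn down. The push did rise to about 7 N at 29 mm, where the nose should wedge it.

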